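# Heft two canisters and stow the heavy one in the caddy

## Task

One of the two identical grey canisters with orange lids holds the steel weight, the other only a light rubber plug, and only their weight tells them apart. Find the heavy one and set it down gently, without dropping it, standing upright in the bay of the black caddy that the green ball does not occupy; the light one must end up standing on the ribbed step. Keep both canisters upright, set the light one down just as gently if you lift it, and leave the ball, the dumbbell handle and the two collar clips where they are.

Things in the scene. Friction and masses are not known exactly. Their poses are not given: they have to be found in the camera images.
- canister_a: Grey canister, diameter 58 mm, 120 mm tall over its orange lid (18 mm, as wide as the body), straight smooth sides, sealed, looks the same as the other. The one with the steel puck weighs 0.42 to 0.69 kg in all, the one with the rubber puck 0.12 to 0.21 kg; which is which changes with every start and cannot be seen. Stands on the step. Origin: centre of its underside, z up.
- canister_b: Grey canister, diameter 58 mm, 120 mm tall over its orange lid (18 mm, as wide as the body), straight smooth sides, sealed, looks the same as the other. The one with the steel puck weighs 0.42 to 0.69 kg in all, the one with the rubber puck 0.12 to 0.21 kg; which is which changes with every start and cannot be seen. Stands on the step. Origin: centre of its underside, z up.
- caddy: Black plastic two-bay tilt-out caddy, fixed on the step, open on top, 118 mm (x) by 232 mm (y), 40 mm tall; walls, floor and full-height middle divider are 4 mm thick; each bay is about 110 by 110 mm inside. The free bay has a 1 mm blue felt liner, of no effect. A pull lip sticks out 14 mm at the -x rim. Origin: centre of its underside; y along its length.
- bay_left (a point): centre of the inner floor of the caddy bay on its +y side, 4 mm above the step
- bay_right (a point): centre of the inner floor of the caddy bay on its -y side, 4 mm above the step
- ball_center (a point): centre of the green lacrosse ball, diameter 63 mm, which lies in one of the two bays (either one)
- handle: bystander: chrome dumbbell handle, 300 mm long along its y, with square 48 mm end nuts, lying on the step; origin at the centre of its underside
- clip1: bystander: grey collar clip, a ring 60 mm across and 26 mm tall lying flat, with a lever tab reaching 50 mm from its centre towards its -x; origin at the centre of its underside
- clip2: bystander: grey collar clip like the other; origin at the centre of its underside
- step: the fixed ribbed aluminium top step of the folding stool, 420 mm (x) by 860 mm (y); origin at the centre of its top surface, which is 30 mm above the robot's mounting surface
Things that resemble listed ones, but are neither listed nor needed, are in the scene too. What is shaped like the canister_a but white is not meant. Leave any yellow look-alike of the canister_b alone.

How it is judged:
By the outcome, as a careful person would: the job done as asked, in the order asked, and still so for the second after the job is handed in, with the robot touching nothing.
It also fails if it takes over 50 s, if anything falls off the work surface, if the arm or the gripper's body presses on something with over 40 N, if the wrist force passes 120 N, or if a joint passes its speed limit or range.

## Robot

A 6-joint arm with a two-finger parallel gripper is mounted at the origin on the work surface. World frame = base frame: x ahead of the robot, y to its left, z up, the work surface at z = 0. Lengths are in mm, angles in degrees, forces in N, time in s.
With the tool pointing down it reaches from about 350 to 850 mm from the base axis. Payload 8.1 kg.
Tool frame: the origin (TCP) lies midway between the tips of the shut fingers; the grasp point (between the pads) lies 19 mm behind it (r.pinch_z is the distance from the TCP to the grasp point, in mm); z points along the fingers, y is the line along which they close (so a half turn about z gives the same grasp; the last joint's range is limited). The gripper opens to 85 mm and grips with 20 to 120 N. Pads are 22 mm wide; open, the fingers measure 114 mm over their backs; the gripper's body (76 mm by 85 mm) begins 54 mm behind the grasp point. The pads swing forward as they close: fully open they stand 13 mm farther back than shut.
Start: joints at [61.398, 7.471, 85.268, -0, 87.261, -4.893], TCP at [241.234, 549.373, 199.292] pointing down, gripper open.
Joint ranges: [-169.43, 169.43], [-51.17, 129.36], [1.28, 143.12], [-76.62, 256.62], [0, 156.53], [-152.29, 152.29]. Speed limits (degrees/s): [136.94, 136.94, 159.86, 180, 180, 180].

## Interface

Orientations are given as [roll, pitch, yaw] about the fixed x, y, z axes, in that order (R = Rz(yaw) Ry(pitch) Rx(roll)).
In Python, from bench import r gives the robot as it stands.
- The arm moves only by the shell command python3 -m jog 'ROWS' [OPENING] [FORCE]. ROWS is JSON, one flat list of numbers, 6 for each row, row after row: the shift along the tool's x, y, z in m, then the turn, a rotation vector about the tool's x, y, z in rad. A call has 1 to 8 rows; each row is the pose to reach, as a shift and turn from the pose commanded when the call began, along the tool's axes at that moment; what a row does not reach only later rows make up. A row lasts 1/8 s, in which the tool goes at most 62.5 mm and 10.7 degrees, less where a joint would pass 70% of its speed; a pose out of reach is approached as far as the arm can. A call with a gripper value outside its range is refused whole. OPENING is the opening, from -1 (shut) to 1 (fully open), set as the call begins (- or left out, the last holds). The fingers move at their own pace and stop on an object; FORCE is the grip in N (left out, the last holds). Time passes only in rows, so rows that repeat a pose let the fingers close. It gives the time, the measured TCP pose, the force, the opening and the grip force at its end, in the units of the state.
- r.sense(): the state, without advancing time (a new reading comes with each control period).
- r.snapshot(name): name is "side" or "top"; returns a dict with "pixels" (384x512x3 uint8, red, green, blue), "range_z" (384x512 float32, mm along the optical axis (not along the pixel's ray), 0 where there is no reading), "K" (3x3 intrinsics, pixels), "k1" (the pictures are not rectified: a ray, as slopes to the right and down, at radius r is drawn at 1 + k1 r^2 times it, then the intrinsics apply), "rvec" (rotation vector, rad) and "tvec" (3), from world to camera coordinates, as OpenCV has them. Camera axes: x right, y down, z forward; pixel columns grow to the right and rows downward; lengths in mm; the calibration is good to about 2 mm. A picture is of the moment at which its call begins.
- r.hand_in(): hands the job in; it is judged then, once.
Trained networks look in a picture, given as the dict that the camera call returned (one of the last four; its "shot" number tells which), for a name from the list of things; names that differ only in an ending like _2 or _b are one class to them, and where a whole thing is asked for, a point or a joint stands for the part that bears it (a point fixed in the world has none). Each returns a list of dicts, best first, with "score" (0 to 1); they miss things now and then, are a little off and sometimes report something else, mostly with a low value. They report only what shows in the picture. A call takes as long as a camera call. They do not tell look-alikes from the thing itself.
- r.look_for(picture, target): "bbox" ([left, top, right, bottom] in pixels, round what is visible of it).
- r.outline_of(picture, target): "region" (384x512 bool, what is visible of it) and "bbox" ([left, top, right, bottom] in pixels, round what is visible of it).
The state is a dict: "time": time; "joint_pos": joint angles; "qd": joint speeds; "joint_efforts": joint torques, N m; "tool_pos": TCP position; "tcp_rot": TCP orientation; "ft_force": force on the tool from outside, world axes, zero at the start; "wrist_torque": the same for the moment, N m; "finger_gap": finger opening in mm; "grip_force": force on a finger pad.
Only numpy, scipy, OpenCV 4.12 (cv2) and the standard library are available. Lean on these libraries where they do the work, as an engineer would, in place of code of your own. Each camera call takes 0.05 s, during which the arm holds its last target. There are 200 camera calls.

## Working session

There is one attempt and no reset: what is moved stays moved. The work goes in short steps, Python scripts to look and compute and a shell command to move; the robot and the scene stay as the last step left them, time stands still between calls to the robot, and variables do not carry over. Pictures are saved under pics/ and viewed, at most 10 in all, crops included, and the job is handed in when it is done.

```bash
ls; mkdir -p pics; cat > h.py <<'E'
import numpy as np, cv2
from bench import r
def pts(s):
    h,w=s["range_z"].shape; K=np.array(s["K"]); k1=s["k1"]
    v,u=np.mgrid[0:h,0:w]; 
    x,y=(u-K[0,2])/K[0,0],(v-K[1,2])/K[1,1]
    d=cv2.undistortPoints(np.stack([u,v],-1).reshape(-1,1,2).astype(np.float64),K,np.array([k1,0,0,0,0.])).reshape(h,w,2)
    z=s["range_z"].astype(float)
    P=np.dstack([d[...,0]*z,d[...,1]*z,z])
    R=cv2.Rodrigues(np.array(s["rvec"],float))[0]
    W=(P.reshape(-1,3)-np.array(s["tvec"]).reshape(1,3))@R
    W=W.reshape(h,w,3); W[z==0]=np.nan
    return W
E
python3 - <<'E'
from h import *
S={}
for n in("top","side"):
    s=r.snapshot(n); W=pts(s); S[n]=s
    cv2.imwrite(f"pics/{n}0.png",s["pixels"][...,::-1])
    for t in("canister_a","caddy","ball_center","handle","clip1"):
        for o in r.outline_of(s,t):
            m=o["region"]; p=W[m]; p=p[~np.isnan(p[:,0])]
            if len(p)<5: continue
            print(n,t,round(o["score"],2),o["bbox"],"med",np.median(p,0).round(),"lo",np.percentile(p,3,0).round(),"hi",np.percentile(p,97,0).round(), "rgb",np.median(s["pixels"][m],0))
            if t=="canister_a":
                q=p[p[:,2]>140]
                if len(q): print("   lidtop",q.mean(0).round(1),q.min(0).round(),q.max(0).round(),len(q))
print({k:np.round(v,2) for k,v in r.sense().items()})
a=np.hstack([S["top"]["pixels"],S["side"]["pixels"]])
E
```

```text
pics
top canister_a 0.93 [307.2, 166.9, 331.2, 199.1] med [ 504. -276.  148.] lo [ 482. -306.   36.] hi [ 535. -252.  153.] rgb [200. 136.  59.]
   lidtop [ 509.9 -279.9  148.9] [ 482. -309.  140.] [ 538. -252.  156.] 355
top canister_a 0.89 [259.1, 173.6, 280.0, 193.0] med [ 495. -139.  148.] lo [ 474. -164.   58.] hi [ 524. -115.  153.] rgb [201. 136.  57.]
   lidtop [ 500.8 -139.4  148.9] [ 473. -167.  141.] [ 529. -112.  154.] 335
top canister_a 0.6 [340.2, 273.1, 367.1, 302.2] med [ 217. -369.  118.] lo [ 191. -399.   15.] hi [ 242. -350.  122.] rgb [200. 202. 208.]
top canister_a 0.58 [378.3, 258.7, 413.6, 281.9] med [ 267. -491.  117.] lo [ 241. -527.    8.] hi [ 293. -475.  123.] rgb [199. 199.  83.]
top canister_a 0.55 [298.9, 259.7, 326.5, 277.8] med [ 269. -261.  118.] lo [ 246. -291.   48.] hi [ 293. -238.  123.] rgb [202. 204. 208.]
top caddy 0.59 [98.0, 153.0, 180.3, 200.4] med [511. 222.  42.] lo [451. 129.  30.] hi [578. 359.  71.] rgb [36. 36. 35.]
top ball_center 0.66 [143.8, 166.9, 169.1, 190.4] med [514. 182.  87.] lo [491. 159.  60.] hi [542. 210.  97.] rgb [ 40.
[... 2016 characters left out ...]
1 0.92 [224.1, 175.2, 250.2, 193.1] med [449. -10.  47.] lo [408. -40.  31.] hi [479.  15.  57.] rgb [51. 50. 46.]
side clip1 0.75 [281.9, 162.0, 313.4, 182.2] med [642.  -5.  47.] lo [602. -37.  32.] hi [671.  17.  57.] rgb [51. 50. 46.]
{'time': np.float64(0.6), 'joint_pos': array([61.4 ,  7.47, 85.27,  0.  , 87.26, -4.89]), 'qd': array([-0.02,  0.01, -0.04, -0.02, -0.01, -0.01]), 'joint_efforts': array([  0.  , -56.9 , -50.06,  -0.  ,   0.  ,   0.  ]), 'tool_pos': array([241.23, 549.39, 199.31]), 'tcp_rot': array([180.  ,  -0.  , 156.29]), 'ft_force': array([-0.21,  0.37, -1.  ]), 'wrist_torque': array([-0.02,  0.01,  0.04]), 'grip_force': np.float64(0.0), 'finger_gap': np.float64(85.56)}
```

View pics/top0.png

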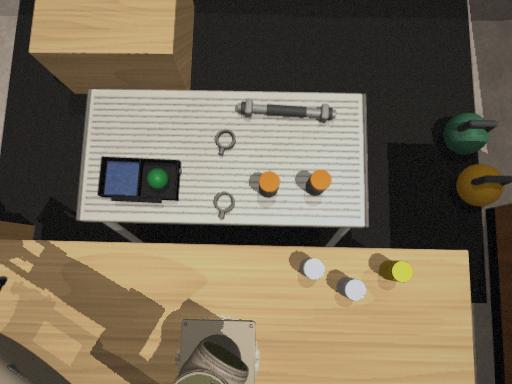

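View pics/side0.png

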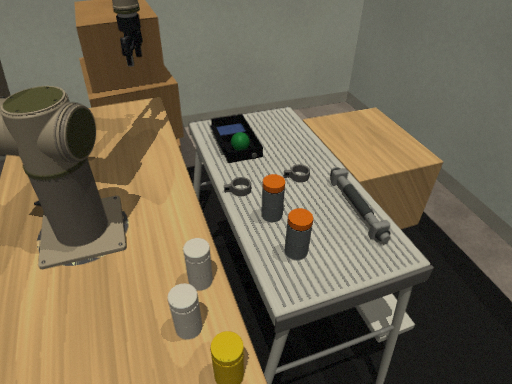

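Top view: ball in the right bay at (157,179), blue felt free bay at (121,180), and the orange-lidded canisters at (270,184) and (318,182). The side view agrees. White and yellow look-alikes are on the table. Canisters are at about (501,-140) and (509,-281), with tops at z≈150 as expected.

```bash
cat >> h.py <<'E'
def to(*g):
    "shift in tool axes (m) from the measured pose to world goal (mm), tool down"
    s=r.sense(); a=np.radians(s["tcp_rot"][2]); d=(np.array(g)-s["tool_pos"])/1000
    print("go",g,"->",np.round([np.cos(a)*d[0]+np.sin(a)*d[1],np.sin(a)*d[0]-np.cos(a)*d[1],-d[2]],4))
E
python3 - <<'E'
from h import *
for n in("top","side"):
    s=r.snapshot(n); W=pts(s); p=s["pixels"].astype(int)
    m=(p[...,2]>p[...,0]+15)&(p[...,2]>p[...,1]+8)&(abs(W[...,0]-515)<90)&(abs(W[...,1]-300)<90)
    q=W[m]; print(n,len(q),q.mean(0).round(1),np.percentile(q,1,0).round(1),np.percentile(q,99,0).round(1),cv2.minAreaRect(q[:,:2].astype(np.float32)))
    m=(abs(W[...,2]-70)<6)&(abs(W[...,0]-515)<100)&(abs(W[...,1]-245)<150)&(p.max(-1)<70)
    print(" rim",cv2.minAreaRect(W[m][:,:2].astype(np.float32)))
to(501,-140,200)
E
```

```text
top 1102 [522.3 304.8  34.7] [467.1 255.9  28.4] [574.4 354.1  68.8] ((521.004638671875, 301.0882568359375), (111.23565673828125, 109.99000549316406), 88.27702331542969)
 rim ((512.522216796875, 243.99441528320312), (232.56919860839844, 129.0321502685547), 88.58049011230469)
side 241 [524.  320.3  37.5] [474.8 244.4  32.4] [573.5 357.1  66. ] ((521.3306884765625, 300.9330139160156), (120.1003189086914, 104.06803131103516), 86.35220336914062)
 rim ((511.9515075683594, 245.021240234375), (237.55154418945312, 132.5866241455078), 88.40419006347656)
go (501, -140, 200) -> [-0.515  -0.5268 -0.0007]
```

```bash
python3 -m jog '[-0.04,-0.04,0,0,0,0,-0.08,-0.08,0,0,0,0,-0.12,-0.12,0,0,0,0,-0.16,-0.16,0,0,0,0,-0.2,-0.2,0,0,0,0,-0.24,-0.245,0,0,0,0,-0.27,-0.275,0,0,0,0,-0.3,-0.305,0,0,0,0]' 1
python3 -m jog '[-0.035,-0.035,0,0,0,0,-0.07,-0.07,0,0,0,0,-0.11,-0.115,0,0,0,0,-0.15,-0.155,0,0,0,0,-0.18,-0.19,0,0,0,0,-0.2,-0.21,0,0,0,0,-0.215,-0.222,0,0,0,0,-0.215,-0.222,0,0,0,0]'
python3 -c "
from h import *
to(501,-140,91);print(r.sense()['joint_pos'])"
```

```text
time: 1.7
tool_pos: [393.8, 148.0, 199.7]
tcp_rot: [180.0, 0.0, 156.3]
ft_force: [0.0, -0.7, 0.6]
finger_gap: 85.5
grip_force: 0.0
time: 2.7
tool_pos: [501.1, -140.7, 199.1]
tcp_rot: [180.0, -0.0, 156.2]
ft_force: [0.5, 0.0, -0.2]
finger_gap: 85.4
grip_force: 0.0
go (501, -140, 91) -> [0.0004 0.0006 0.1081]
[-2.13373760e+01 -4.88179753e+00  9.78236554e+01  6.07155555e-03
  8.70824427e+01 -8.75629882e+01]
```

```bash
python3 -m jog '[0,0,0.03,0,0,0,0,0,0.06,0,0,0,0,0,0.08,0,0,0,0,0,0.095,0,0,0,0,0,0.108,0,0,0,0,0,0.108,0,0,0]'
python3 -m jog '[0,0,0,0,0,0,0,0,0,0,0,0,0,0,0,0,0,0,0,0,0,0,0,0,0,0,0,0,0,0,0,0,0,0,0,0,0,0,0,0,0,0,0,0,0,0,0,0]' -1 40
python3 -m jog '[0,0,-0.003,0,0,0,0,0,-0.008,0,0,0,0,0,-0.013,0,0,0,0,0,-0.017,0,0,0,0,0,-0.02,0,0,0,0,0,-0.02,0,0,0,0,0,-0.02,0,0,0,0,0,-0.02,0,0,0]'
python3 -m jog '[0,0,0,0,0,0,0,0,0,0,0,0]';python3 -m jog '[0,0,0,0,0,0,0,0,0,0,0,0]'
```

```text
time: 3.45
tool_pos: [500.3, -139.7, 90.5]
tcp_rot: [-180.0, -0.1, 156.3]
ft_force: [0.8, 0.4, 0.4]
finger_gap: 85.5
grip_force: 0.0
time: 4.45
tool_pos: [501.9, -140.6, 92.6]
tcp_rot: [180.0, 0.1, 156.3]
ft_force: [0.4, 1.5, 6.4]
finger_gap: 56.8
grip_force: 43.2
time: 5.45
tool_pos: [500.7, -140.2, 111.1]
tcp_rot: [-180.0, -0.0, 156.3]
ft_force: [-0.2, -0.6, -1.1]
finger_gap: 56.4
grip_force: 42.8
time: 5.7
tool_pos: [500.8, -140.2, 111.2]
tcp_rot: [180.0, -0.0, 156.3]
ft_force: [0.1, 0.3, -1.1]
finger_gap: 57.0
grip_force: 42.8
time: 5.95
tool_pos: [500.9, -140.2, 111.3]
tcp_rot: [180.0, -0.0, 156.3]
ft_force: [-0.7, 0.2, -1.0]
finger_gap: 56.7
grip_force: 42.8
```

```bash
python3 -m jog '[0,0,0.005,0,0,0,0,0,0.01,0,0,0,0,0,0.014,0,0,0,0,0,0.016,0,0,0,0,0,0.017,0,0,0,0,0,0.018,0,0,0,0,0,0.0185,0,0,0,0,0,0.0185,0,0,0]'
python3 -m jog '[0,0,0.0005,0,0,0,0,0,0.0005,0,0,0]'; python3 -m jog '[0,0,0.0005,0,0,0,0,0,0.0005,0,0,0]';python3 -m jog '[0,0,0.0005,0,0,0,0,0,0.0005,0,0,0]'
python3 - <<'E'
from h import *
s=r.snapshot("side"); cv2.imwrite("pics/s1.png",cv2.resize(s["pixels"][120:280,200:360,::-1],(640,640)))
E
```

```text
time: 6.95
tool_pos: [500.9, -140.3, 92.8]
tcp_rot: [-180.0, 0.0, 156.3]
ft_force: [0.5, 0.1, -1.6]
finger_gap: 56.6
grip_force: 42.8
time: 7.2
tool_pos: [501.2, -140.3, 92.7]
tcp_rot: [180.0, 0.0, 156.3]
ft_force: [0.1, 0.6, 1.4]
finger_gap: 56.6
grip_force: 42.9
time: 7.45
tool_pos: [501.4, -140.4, 92.7]
tcp_rot: [180.0, 0.1, 156.3]
ft_force: [0.2, 0.5, 4.9]
finger_gap: 56.7
grip_force: 43.4
time: 7.7
tool_pos: [501.7, -140.5, 92.7]
tcp_rot: [180.0, 0.1, 156.3]
ft_force: [-1.4, 1.6, 6.9]
finger_gap: 56.8
grip_force: 43.7
```

View pics/s1.png

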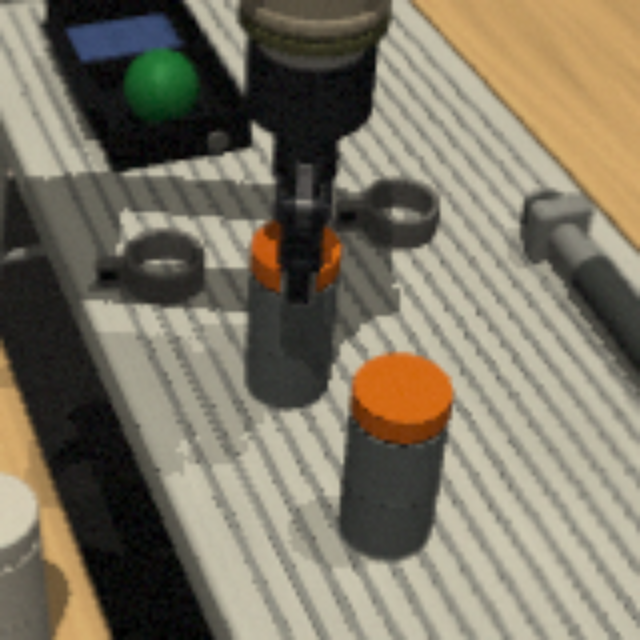

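The crop shows the light canister standing on the step in the grip, with its base at about (287,400) and the contact felt at z = 92.7. I'll release it and go weigh the other one.

```bash
python3 -m jog '[0,0,-0.0012,0,0,0,0,0,-0.0012,0,0,0]' - 20
python3 -m jog '[0,0,0,0,0,0,0,0,0,0,0,0,0,0,0,0,0,0,0,0,0,0,0,0,0,0,0,0,0,0,0,0,0,0,0,0]' 1
python3 -m jog '[0,0,-0.02,0,0,0,0,0,-0.05,0,0,0,0,0,-0.08,0,0,0,0,0,-0.105,0,0,0,0,0,-0.105,0,0,0]'
python3 -c "
from h import *
to(509,-281,197)
for n in ('top','side'):
  W=pts(r.snapshot(n))
  for c in ((501,-140),(509,-281)):
    q=W[(np.hypot(W[...,0]-c[0],W[...,1]-c[1])<45)&(abs(W[...,2]-150)<7)];print(n,len(q),q.min(0).round(),q.max(0).round())
"
```

```text
time: 8.0
tool_pos: [501.0, -140.3, 92.6]
tcp_rot: [180.0, 0.0, 156.3]
ft_force: [0.4, 1.4, 3.5]
finger_gap: 56.7
grip_force: 43.0
time: 8.75
tool_pos: [500.9, -140.2, 92.5]
tcp_rot: [180.0, 0.0, 156.3]
ft_force: [-0.2, 0.4, -0.0]
finger_gap: 85.6
grip_force: 0.0
time: 9.38
tool_pos: [502.4, -140.8, 200.0]
tcp_rot: [180.0, 0.3, 156.3]
ft_force: [0.8, -0.9, -0.2]
finger_gap: 85.4
grip_force: 0.0
go (509, -281, 197) -> [-0.0624 -0.1257  0.003 ]
top 245 [ 473. -167.  143.] [ 517. -112.  154.]
top 350 [ 482. -309.  143.] [ 538. -252.  155.]
side 296 [ 471. -169.  143.] [ 529. -108.  153.]
side 399 [ 480. -310.  143.] [ 538. -252.  153.]
```

```bash
python3 -m jog '[-0.015,-0.03,0,0,0,0,-0.035,-0.07,0,0,0,0,-0.05,-0.1,0,0,0,0,-0.0625,-0.1257,0,0,0,0,-0.0625,-0.1257,0,0,0,0,-0.0625,-0.1257,0,0,0,0]'
python3 -c "
from h import *
to(509,-281,91)"
```

```text
time: 10.22
tool_pos: [507.0, -279.6, 196.1]
tcp_rot: [180.0, -0.1, 156.3]
ft_force: [-0.6, -0.1, 0.1]
finger_gap: 85.5
grip_force: 0.0
go (509, -281, 91) -> [-0.0024 -0.0005  0.1051]
```

```bash
python3 -m jog '[-0.002,0,0.03,0,0,0,-0.002,0,0.06,0,0,0,-0.002,0,0.08,0,0,0,-0.002,0,0.095,0,0,0,-0.002,0,0.105,0,0,0,-0.002,0,0.105,0,0,0]'
python3 -m jog '[0,0,0,0,0,0,0,0,0,0,0,0,0,0,0,0,0,0,0,0,0,0,0,0,0,0,0,0,0,0,0,0,0,0,0,0,0,0,0,0,0,0,0,0,0,0,0,0]' -1 60
python3 -m jog '[0,0,-0.003,0,0,0,0,0,-0.008,0,0,0,0,0,-0.013,0,0,0,0,0,-0.017,0,0,0,0,0,-0.02,0,0,0,0,0,-0.02,0,0,0,0,0,-0.02,0,0,0,0,0,-0.02,0,0,0]'
python3 -m jog '[0,0,0,0,0,0,0,0,0,0,0,0]'
python3 -c "
from h import *
to(521,302,190)"
```

```text
time: 10.98
tool_pos: [509.2, -281.0, 92.1]
tcp_rot: [180.0, -0.0, 156.3]
ft_force: [-0.7, -0.1, -0.1]
finger_gap: 85.2
grip_force: 0.0
time: 11.98
tool_pos: [510.3, -281.7, 94.1]
tcp_rot: [-180.0, 0.1, 156.3]
ft_force: [0.6, 1.5, 5.2]
finger_gap: 56.4
grip_force: 64.3
time: 12.98
tool_pos: [509.2, -281.2, 112.3]
tcp_rot: [180.0, -0.0, 156.3]
ft_force: [0.7, -0.1, -6.3]
finger_gap: 55.9
grip_force: 64.7
time: 13.22
tool_pos: [509.3, -281.2, 112.4]
tcp_rot: [-180.0, -0.0, 156.3]
ft_force: [0.4, -0.1, -4.9]
finger_gap: 56.0
grip_force: 64.7
go (521, 302, 190) -> [ 0.2238  0.5387 -0.0776]
```

It weighs about 5.5 N, so this is the heavy one. Lift it clear of the other canister and carry it over.

```bash
python3 -m jog '[0,0,-0.01,0,0,0,0,0,-0.03,0,0,0,0,0,-0.055,0,0,0,0,0,-0.08,0,0,0,0,0,-0.105,0,0,0,0,0,-0.12,0,0,0,0,0,-0.13,0,0,0,0,0,-0.13,0,0,0]'
python3 -m jog '[0.004,0.01,0,0,0,0,0.014,0.034,0,0,0,0,0.028,0.068,0,0,0,0,0.042,0.102,0,0,0,0,0.056,0.136,0,0,0,0,0.07,0.17,0,0,0,0,0.084,0.204,0,0,0,0,0.098,0.238,0,0,0,0]'
python3 -m jog '[0.014,0.034,0,0,0,0,0.028,0.068,0,0,0,0,0.042,0.102,0,0,0,0,0.056,0.136,0,0,0,0,0.07,0.17,0,0,0,0,0.084,0.204,0,0,0,0,0.098,0.238,0,0,0,0,0.108,0.26,0,0,0,0]'
python3 -m jog '[0.009,0.022,0,0,0,0,0.014,0.034,0,0,0,0,0.017,0.04,0,0,0,0,0.017,0.04,0,0,0,0]'
python3 -c "
from h import *
to(521,302,102)"
```

```text
time: 14.22
tool_pos: [509.7, -281.5, 243.2]
tcp_rot: [-180.0, 0.1, 156.3]
ft_force: [0.2, -0.5, -6.1]
finger_gap: 56.4
grip_force: 65.1
time: 15.22
tool_pos: [514.4, -22.0, 241.3]
tcp_rot: [-180.0, -0.1, 156.3]
ft_force: [0.7, -0.2, -5.8]
finger_gap: 56.0
grip_force: 65.3
time: 16.23
tool_pos: [519.6, 259.6, 241.0]
tcp_rot: [-179.9, -0.1, 156.4]
ft_force: [-0.1, 0.5, -5.8]
finger_gap: 56.1
grip_force: 65.4
time: 16.73
tool_pos: [521.5, 300.9, 242.4]
tcp_rot: [-180.0, -0.0, 156.3]
ft_force: [0.9, -0.1, -6.1]
finger_gap: 55.6
grip_force: 65.5
go (521, 302, 102) -> [0.001  0.0008 0.1404]
```

```bash
python3 -m jog '[0,0,0.01,0,0,0,0,0,0.03,0,0,0,0,0,0.055,0,0,0,0,0,0.08,0,0,0,0,0,0.1,0,0,0,0,0,0.115,0,0,0,0,0,0.125,0,0,0,0,0,0.132,0,0,0]'
python3 -m jog '[0,0,0.003,0,0,0,0,0,0.006,0,0,0,0,0,0.006,0,0,0,0,0,0.006,0,0,0]'
python3 -c "
from h import *
s=r.snapshot('top'); cv2.imwrite('pics/t2.png',cv2.resize(s['pixels'][110:230,60:220,::-1],(800,600)))"
```

```text
time: 17.73
tool_pos: [521.8, 301.1, 110.3]
tcp_rot: [180.0, 0.0, 156.3]
ft_force: [0.7, -0.4, -5.1]
finger_gap: 56.2
grip_force: 65.6
time: 18.23
tool_pos: [521.8, 301.1, 104.9]
tcp_rot: [180.0, 0.0, 156.3]
ft_force: [-0.0, 0.8, -5.6]
finger_gap: 56.3
grip_force: 65.6
```

View pics/t2.png

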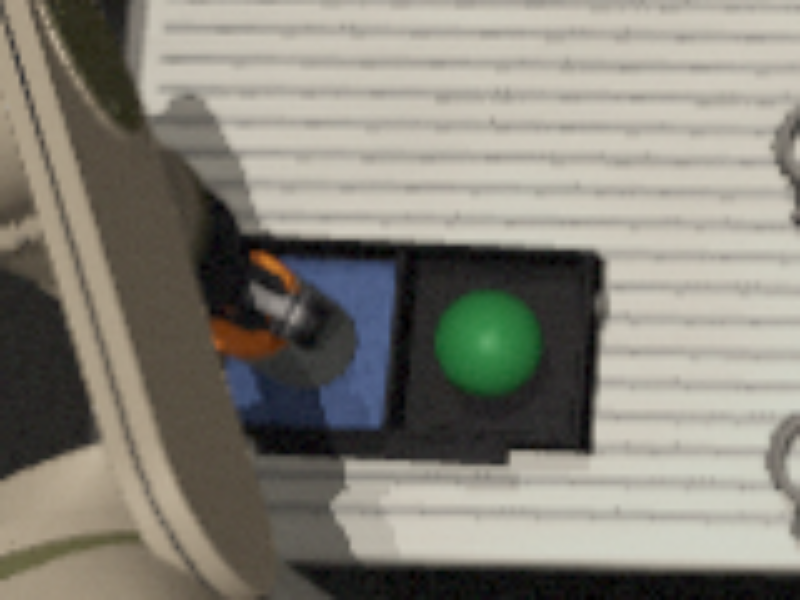

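The canister (base about (315,345)) is inside the blue bay, clear of the divider at (400,340) and the ball. Lower it until contact.

```bash
python3 -m jog '[0,0,0.001,0,0,0,0,0,0.002,0,0,0,0,0,0.003,0,0,0,0,0,0.004,0,0,0,0,0,0.0045,0,0,0,0,0,0.005,0,0,0,0,0,0.005,0,0,0]'
python3 -m jog '[0,0,0.0005,0,0,0,0,0,0.001,0,0,0,0,0,0.001,0,0,0]'
```

```text
time: 19.15
tool_pos: [521.5, 301.0, 99.5]
tcp_rot: [-180.0, -0.0, 156.3]
ft_force: [-0.0, 0.1, -6.1]
finger_gap: 55.9
grip_force: 65.6
time: 19.52
tool_pos: [521.5, 301.0, 98.4]
tcp_rot: [-180.0, -0.0, 156.3]
ft_force: [-0.3, -1.1, -5.6]
finger_gap: 55.9
grip_force: 65.6
```

```bash
python3 -m jog '[0,0,0.0005,0,0,0,0,0,0.001,0,0,0,0,0,0.001,0,0,0]';python3 -m jog '[0,0,0.0005,0,0,0,0,0,0.0005,0,0,0]';python3 -m jog '[0,0,0.0005,0,0,0,0,0,0.0005,0,0,0]'
```

```text
time: 19.9
tool_pos: [521.9, 301.0, 98.2]
tcp_rot: [180.0, 0.0, 156.3]
ft_force: [-0.7, -2.1, 2.3]
finger_gap: 56.1
grip_force: 66.1
time: 20.15
tool_pos: [522.0, 301.1, 98.1]
tcp_rot: [180.0, 0.1, 156.3]
ft_force: [-2.1, -1.4, 4.8]
finger_gap: 55.8
grip_force: 66.7
time: 20.4
tool_pos: [522.2, 301.1, 98.1]
tcp_rot: [179.9, 0.1, 156.3]
ft_force: [-2.7, -2.2, 8.0]
finger_gap: 55.9
grip_force: 66.9
```

```bash
python3 -m jog '[0,0,-0.001,0,0,0,0,0,-0.001,0,0,0]' - 20
python3 -m jog '[0,0,0,0,0,0,0,0,0,0,0,0,0,0,0,0,0,0,0,0,0,0,0,0,0,0,0,0,0,0,0,0,0,0,0,0]' 1
python3 -m jog '[0,0,-0.02,0,0,0,0,0,-0.05,0,0,0,0,0,-0.08,0,0,0,0,0,-0.105,0,0,0,0,0,-0.13,0,0,0,0,0,-0.13,0,0,0]'
python3 -m jog '[0.1,0,0,0,0,0,0.15,0.02,0,0,0,0,0.25,0.07,0,0,0,0,0.3,0.1,0,0,0,0,0.3,0.1,0,0,0,0,0.3,0.1,0,0,0,0,0.3,0.1,0,0,0,0,0.3,0.1,0,0,0,0]'
python3 - <<'E'
from h import *
I=[]
for n in ('top','side'):
  s=r.snapshot(n);W=pts(s);I.append(s['pixels'][80:380,60:400,::-1])
  for c,z in (((501,-140),150),((521,302),155)):
    q=W[(np.hypot(W[...,0]-c[0],W[...,1]-c[1])<45)&(abs(W[...,2]-z)<7)];print(n,len(q),q.min(0).round(),q.max(0).round(),np.median(q[:,2]))
cv2.imwrite('pics/f.png',np.hstack(I))
E
```

```text
time: 20.65
tool_pos: [521.9, 301.1, 98.2]
tcp_rot: [180.0, 0.0, 156.3]
ft_force: [-1.8, -1.5, 5.2]
finger_gap: 56.1
grip_force: 66.4
time: 21.4
tool_pos: [521.5, 301.0, 97.5]
tcp_rot: [180.0, -0.0, 156.3]
ft_force: [0.5, 0.3, -0.4]
finger_gap: 85.2
grip_force: 0.0
time: 22.15
tool_pos: [523.3, 301.8, 231.9]
tcp_rot: [179.7, 0.3, 156.3]
ft_force: [0.1, 0.0, -0.6]
finger_gap: 85.4
grip_force: 0.0
time: 23.15
tool_pos: [288.1, 512.1, 227.2]
tcp_rot: [-180.0, 0.0, 156.2]
ft_force: [-0.2, 0.5, 0.2]
finger_gap: 85.2
grip_force: 0.0
top 344 [ 473. -167.  143.] [ 529. -112.  155.] 148.9230336201212
top 339 [494. 274. 148.] [550. 332. 159.] 152.99248859361467
side 295 [ 471. -169.  143.] [ 527. -110.  153.] 149.8285026615895
side 115 [491. 269. 148.] [548. 332. 156.] 152.86217441189575
```

View pics/f.png

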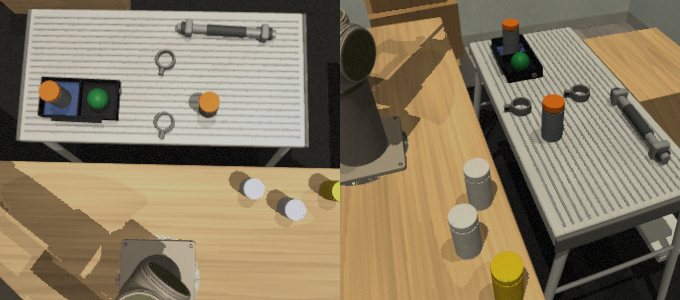

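The heavy canister stands upright in the blue bay (left view (49,91), top at z = 153). The light one stands on the step at (209,103), and nothing else has moved.

```bash
python3 -c "
from bench import r
print(r.hand_in())"
```

```text
the job is handed in; nothing more can be done
None
```

The heavy canister, about 5.5 N, stands upright in the free blue bay, the light one, about 1.1 N, is back on the step, and the job was handed in at about 23 s of the 50 s.

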